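# Tare the balance with the empty dish on the pan

### The job

Tare the balance with the empty dish on its pan: push the sliding cover fully shut by its upright lip, then reach a fingertip down into the round well, press the sunken tare key right down, hold it there for about a second, and let it come up again. Leave the square mode key unpressed, do not press tare while the cover is open, and leave the dish on the pan and the other things on the bench where they are; nothing is to be picked up.

Things in the scene. Friction and masses are not known exactly. Their poses are not given: they have to be found in the camera images.
- balance: Fixed white balance; base 260 (x) x 180 (y) x 35 mm. Origin: centre of its underside, on the bench; z up. Turned about the vertical. Its -x half (nearer the robot) is a deck 35 mm above the bench with two grey key blocks side by side; its +x half carries a clear box 140 (x) x 170 (y) mm, centred at x = +50 mm, rising to 90 mm above the bench, with a sliding cover on top.
- cover (a joint): How far the cover is slid open along the balance's +y, in m: 0 fully shut at its stop, 0.11 the most. A clear plate with grey frame, 140 (x) x 170 (y) x 6 mm, upper face 96.5 mm above the bench, sliding level on the clear box and overhanging the balance's +y side when open. Cannot be lifted; takes about 2 N to push; stays where left.
- cover_lip (a point): Middle of the outer (+y) face of the cover's lip, an upright grey bar along its +y end: 100 mm long along the balance's x, 8 mm thick, top 20 mm above the cover and 10 mm above this point. Moves with the cover; shut, it lies 50 mm along +x and 85 mm along +y of the balance's origin. Push this face along the balance's -y to shut. Beyond it is free air above the low dish on the bench.
- tare_well (a point): Centre of the mouth of the ROUND well, 56 mm across, upright walls, in the top of the tare block (grey, 74 (x) x 78 (y) x 36 mm, top 71 mm above the bench, axes as the balance's). The white round tare key, 53 mm across, fills its bottom, face 12 mm below this point. The block is fixed on the left or right of the deck: 85 mm along -x and 45 mm to +y or -y of the balance's origin.
- tare_key (a joint): How far the tare key is pressed straight down, in m: 0 is up, 0.005 fully down (face then 17 mm below the mouth). Spring return; it begins to move at about 1 N and is fully down at about 4.2 N.
- mode_well (a point): Centre of the mouth of the SQUARE well, 52 x 52 mm, in the mode block, which is otherwise of the same size and look as the tare block and takes the other place on the deck; it holds a square white mode key 12 mm below this point. Not to be pressed.
- mode_key (a joint): How far the mode key is pressed down, in m: 0 is up, 0.005 fully down. Same spring. To be left alone.
- pan_dish: The clear open dish being tared, 64 mm across, 16 mm high, loose on the round steel weighing pan (44 mm above the bench) inside the clear box. Origin: centre of its underside. To be left where it is.
- bench_dish: A clear open petri dish, 90 mm across, 16 mm high, loose on the bench beside the balance's +y side, below or near the overhang of the open cover. Bystander. Origin: centre of its underside.
- side_dish: A clear open petri dish, 90 mm across, 16 mm high, loose on the bench on the other side of the balance. Bystander. Origin: centre of its underside.
- weight: A brass calibration weight, 28 mm across, 42 mm high with a waisted knob, loose on the bench. Bystander. Origin: centre of its underside.
- jar: A glass sample jar with lid, 52 mm across, 70 mm high, loose on the bench. Bystander. Origin: centre of its underside.
- marker: A marker pen, 135 x 12 x 12 mm, lying loose on the bench. Bystander. Origin: underside, mid length; x along it.
- tweezers: Steel tweezers, 120 x 14 x 6 mm, lying loose on the bench. Bystander. Origin: underside, mid length; x along them.
Mind the look-alikes: they are no part of the job. What is shaped like the pan_dish but red is not meant.

How it is judged (in metres and radians):
On the way, in this order (a step that is already met when the one before it is completed fails the run):
1. the cover is fully shut (within 4 mm) (value of joint cover below 0.004 m), for 0.2 s.
2. the tare key is held down (at least 3.5 of its 5 mm) with the cover shut (value of joint tare_key above 0.0035 m and value of joint cover below 0.004 m), for 0.5 s.
At the end, for the whole second after the job is handed in: The cover is shut within 4 mm, both keys are up again, the dish stands on the pan within 10 mm of where it was, and every bystander is within 20 mm of where it was (value of joint cover below 0.004 m and value of joint each of tare_key, mode_key below 0.001 m and horizontal distance between pan_dish and balance below 0.08 m and distance of pan_dish from where it was at the start of the episode below 0.01 m and angle between pan_dish's own z axis and vertical below 0.1 rad and linear speed of pan_dish below 0.02 m/s and distance of each of bench_dish, side_dish, weight, jar, marker, tweezers from where it was at the start of the episode below 0.02 m); the robot touches nothing.
It fails at once if the tare key is pressed (over 2 mm) while the cover is open more than 8 mm (value of joint tare_key above 0.002 m and value of joint cover above 0.008 m).
It fails at once if the mode key is pressed (over 2 mm) (value of joint mode_key above 0.002 m).
It fails at once if the dish on the pan is moved over 15 mm or tipped (distance of pan_dish from where it was at the start of the episode above 0.015 m or angle between pan_dish's own z axis and vertical above 0.3 rad).
It fails at once if a bystander is lifted, knocked over or pushed more than 25 mm (distance of any of bench_dish, side_dish, weight, jar, marker, tweezers from where it was at the start of the episode above 0.025 m or angle between any of bench_dish, side_dish, weight, jar, marker, tweezers's own z axis and vertical above 0.4 rad).
It also fails if it takes over 40 s, if anything falls off the work surface, if the arm or the gripper's body presses on something with over 40 N, if the wrist force passes 120 N, or if a joint passes its speed limit or range.

### The arm

A 7-joint arm with a two-finger parallel gripper is mounted at the origin on the work surface. World frame = base frame: x ahead of the robot, y to its left, z up, the work surface at z = 0. Lengths are in mm, angles in rad, forces in N, time in s.
With the tool pointing down it reaches from about 425 to 1025 mm from the base axis. Payload 9.4 kg.
Tool frame: the origin (TCP) lies midway between the tips of the shut fingers; the grasp point (between the pads) lies 19 mm behind it; z points along the fingers, y is the direction in which the jaws open and shut (so a half turn about z gives the same grasp; the last joint's range is limited). The gripper opens to 85 mm and grips with 20 to 120 N. Pads are 22 mm wide; open, the fingers measure 114 mm over their backs; the gripper's body (76 mm by 85 mm) begins 54 mm behind the grasp point. The pads swing forward as they close: fully open they stand 13 mm farther back than shut.
Start: joints at [-1.208, 0.599, -0.003, 1.599, 0.002, 0.943, -0.08], TCP at [308.679, 656.004, 231.275] pointing down, gripper open.
Joint ranges: [-2.57, 2.57], [-0.35, 1.97], [-1.29, 1.29], [0.11, 2.56], [-1.05, 4.19], [0.11, 1.86], [-2.63, 2.63]. Speed limits (rad/s): [2.22, 2.22, 3.01, 3.01, 3.14, 3.14, 3.14].

### API

Orientations are given as a unit quaternion [w, x, y, z].
In Python, from cell import bot gives the robot as it stands.
- The arm moves only by the tool jog_arm, never from a script. Its argument "plan" is a list of rows, each a list of 3 entries, a list of its own where there are three numbers: the finger opening in mm, from 0 to 85.4, then the shift along the tool's x, y, z in units of 25 mm (1.0 is 25 mm), then the turn, a rotation vector about the tool's x, y, z in units of 6 degrees (1.0 is 6 degrees). A call has 1 to 5 rows; each row shifts and turns the pose as measured when the row begins, along the tool's axes as they then stand; what a row does not reach is not made up. A row lasts 1/12 s, in which the tool goes at most 41.7 mm and 7.16 degrees, less where a joint would pass 70% of its speed; a pose out of reach is approached as far as the arm can. A call is refused whole if a number of a shift passes 1 or a number of a turn 1, either way. A call with a gripper value outside its range is refused whole. The fingers move at their own pace and stop on an object; "newtons" is the grip in N (left out, the last holds). Time passes only in rows, so rows that do not move let the fingers close. It gives the time, the measured TCP pose, the force and the opening at its end, in the units of the state.
- bot.sense(): the state, without advancing time (a new reading comes with each control period).
- bot.read_camera(name): name is "scene" or "top" or "wrist"; returns the picture (384x512x3 uint8, blue, green, red); there is no depth.
- bot.get_calibration(name): a dict with "K" (3x3 intrinsics, pixels), "position" and "orientation" of the camera in the world; the wrist camera has in their place "hand_eye" (4x4, takes a point from camera to tool coordinates, whose origin is the TCP and whose axes are the flange's). Camera axes: x right, y down, z forward; pixel columns grow to the right and rows downward; lengths in mm; the calibration is good to about 2 mm. A picture is of the moment at which its call begins: read the wrist's pose just before it. get_calibration takes no time and is no camera call.
- bot.close_job(): hands the job in, once; it reports no verdict.
Trained networks look in the newest picture that a camera, given by its name, has taken for a name from the list of things; names that differ only in an ending like _2 or _b are one class to them, and where a whole thing is asked for, a point or a joint stands for the part that bears it (a point fixed in the world has none). Each returns a list of dicts, best first, with "confidence" (0 to 1); they miss things now and then, are a little off and sometimes report something else, mostly with a low value. They report only what shows in the picture. A call takes as long as a camera call. They do not tell look-alikes from the thing itself.
- bot.regions_of(camera, target): "mask" (384x512 bool, what is visible of it) and "extent" ([centre column, centre row, width, height] in pixels, round what is visible of it).
- bot.pinpoint(camera, target): "position" ([column, row] in pixels: a listed point, or the origin of a listed thing).
The state is a dict: "time": time; "joint_positions": joint angles; "joint_velocities": joint speeds; "effort": joint torques, N m; "tool_pos": TCP position; "eef_rot": TCP orientation; "contact_force": force on the tool from outside, world axes, zero at the start; "ft_torque": the same for the moment, N m; "grip_width": finger opening in mm.
Only numpy, scipy, OpenCV 4.12 (cv2) and the standard library are available. Lean on these libraries where they do the work, as an engineer would, in place of code of your own. Each camera call takes 0.05 s, during which the arm holds its last target. There are 200 camera calls.

## Working session

There is one attempt and no reset: what is moved stays moved. The work goes in short steps, Python scripts to look and compute and a tool call to move; the robot and the scene stay as the last step left them, time stands still between calls to the robot, and variables do not carry over. Pictures are saved under pics/ and viewed, about 8 in all and at most 12, crops included, and the job is handed in when it is done.

Besides the shell and the picture viewer there is one more tool, called after ">>>" as name([rows], argument=value, ...), one row to a line, values as JSON. jog_arm: Moves the arm, as the interface text tells. Its arguments: {"type":"object","properties":{"plan":{"type":"array"},"newtons":{"type":"number"}},"required":["plan"]}

```bash
mkdir -p pics
cat > h.py <<'E'
import numpy as np,cv2
from scipy.spatial.transform import Rotation as R
from cell import bot
def q(o): return R.from_quat([o[1],o[2],o[3],o[0]])
def cam(name):
    c=bot.get_calibration(name);K=np.array(c["K"])
    if name=="wrist":
        s=bot.sense();H=np.array(c["hand_eye"]);r=q(s["eef_rot"]).as_matrix()
        return K,r@H[:3,:3],r@H[:3,3]+np.array(s["tool_pos"])
    return K,q(c["orientation"]).as_matrix(),np.array(c["position"])
def toplane(C,px,z):
    K,r,p=C;d=r@np.linalg.solve(K,[px[0],px[1],1]);return p+d*(z-p[2])/d[2]
def proj(C,P):
    K,r,p=C;x=K@(r.T@(np.array(P,float)-p));return x[:2]/x[2]
E
python3 - <<'E'
from h import *
s=bot.sense();print(s)
for n in("top","scene","wrist"):
    C=cam(n);im=bot.read_camera(n);cv2.imwrite(f"pics/{n}0.png",im);print(n,C[2].round(),C[0][0,0])
    for t,z in(("balance",0),("cover_lip",106.5),("tare_well",71),("mode_well",71),("pan_dish",44),("bench_dish",0)):
        for d in bot.pinpoint(n,t)[:2]: print(t,np.round(d["position"],1),round(d["confidence"],2),toplane(C,d["position"],z).round(1))
E
```

```text
{'time': 0.0, 'joint_positions': array([-1.20768007,  0.60011729, -0.00252136,  1.60013007,  0.00179498,
        0.94288932, -0.0797785 ]), 'joint_velocities': array([ 0.00163894,  0.0008043 , -0.00036731,  0.00081711, -0.00023288,
        0.00072588,  0.00126365]), 'effort': array([-1.04948391e-03, -7.76445580e+01,  1.56436063e+00, -2.58020318e+01,
        1.22628474e-02,  8.89450457e-03, -1.26593179e-05]), 'tool_pos': array([308.51242522, 655.56609948, 230.42285705]), 'eef_rot': array([-9.42506025e-05,  2.18111115e-01,  9.75923638e-01, -7.65242564e-04]), 'contact_force': array([ 0.74503324, -0.75296165,  1.00054083]), 'ft_torque': array([0.0361681 , 0.01820208, 0.05667807]), 'grip_width': 85.29873667127825}
top [446. -78. 947.] 354.3251268790723
balance [247.4 203.7] 0.96 [567.5 -82.1   0. ]
cover_lip [177.9 194.2] 0.6 [573.4  85.  106.5]
tare_well [234.8 241. ] 0.57 [465.6 -52.7  71. ]
mode_well [269.9 229.3] 0.74 [ 495.8 -138.5   71. ]
pan_dish [161.2 166. ] 0.9 [656.1 144.   44. ]
pan_dish [316.5 253.1] 0.84 [ 439.7 -258.7   44. ]
bench_dish [177.2 208.2] 0.86 [551.6 105.6   0. ]
bench_dish [303.9 209.2] 0.62 [ 555.6 -234.7    0. ]
scene [1311. -505.  627.] 484.7103801339934
balance [251.4 222.1] 0.59 [551.1 -79.4   0. ]
cover_lip [323.2 164.7] 0.69 [566.1  93.8 106.5]
cover_lip [134.5 267.6] 0.52 [ 699.4 -377.2  106.5]
tare_well [241.5 174.3] 0.76 [463.3 -57.1  71. ]
mode_well [211.5 188.8] 0.97 [ 487.7 -143.9   71. ]
pan_dish [267.6 219.2] 0.97 [611.5 -74.8  44. ]
pan_dish [366.6 221.6] 0.84 [716.4 100.4  44. ]
bench_dish [316.4 201.9] 0.74 [553.3  94.4   0. ]
bench_dish [250.7 223.2] 0.58 [554.  -82.8   0. ]
wrist [233. 692. 373.] 287.60520079615407
```

Run:
```python
import cv2
a=cv2.imread("pics/top0.png");cv2.imwrite("pics/top_c.png",cv2.resize(a[110:310,110:370],None,fx=3,fy=3,interpolation=2))
```

```text
(no output)
```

View pics/top_c.png

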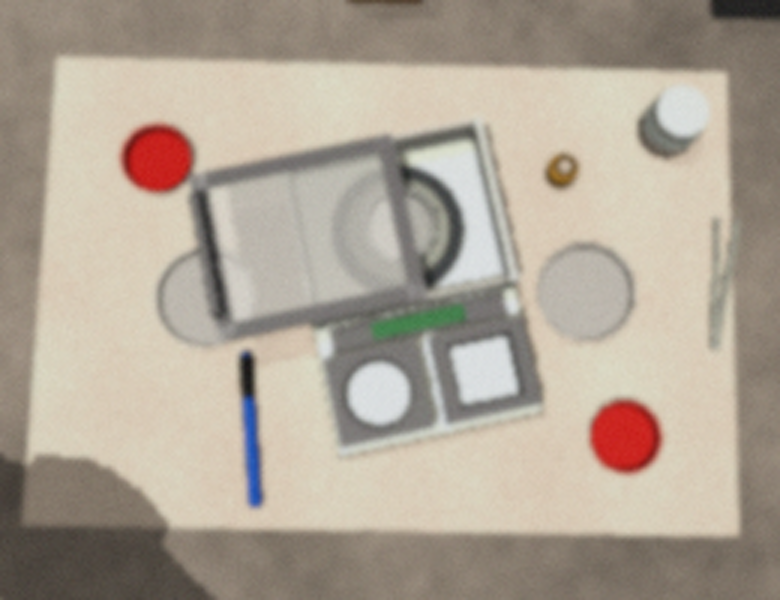

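View pics/scene0.png

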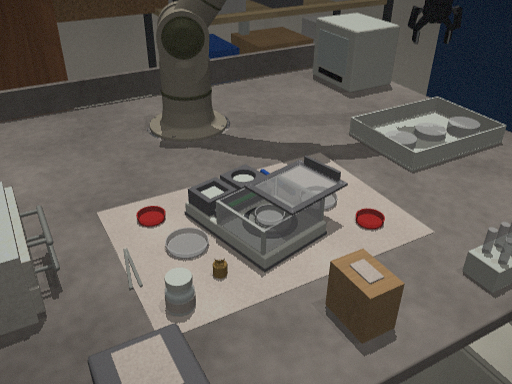

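The top crop shows a round key at full-picture (236,241) and a square key at (271,233), so tare is on the balance's +y side. The cover is open toward the left and its lip is near (180,195). Now I'll fit the balance pose.

```bash
cat > fit.py <<'E'
from h import *
from scipy.optimize import least_squares
im=cv2.imread("pics/top0.png");C=cam("top")
w=(im.min(2)>185).astype(np.uint8);w[:, :225]=0;w[:215]=0
n,l,st,ce=cv2.connectedComponentsWithStats(w)
for i in range(1,n):
    if 100<st[i,4]<2000: print(st[i],ce[i])
c=lambda u,v:(110+(u-1)/3,110+(v-1)/3)
obs=[((-85,45,59),c(378,393)),((-85,-45,59),c(484,370)),((-130,90,35),c(342,455)),((-130,-90,35),c(543,408)),((120,-83,90),c(484,127)),((-20,-85,90),c(517,275))]
def T(p,P): 
    a=p[2];return np.array([p[0]+P[0]*np.cos(a)-P[1]*np.sin(a),p[1]+P[0]*np.sin(a)+P[1]*np.cos(a),P[2]])
f=lambda p:np.ravel([proj(C,T(p,P))-o for P,o in obs])
r=least_squares(f,[560,-80,.2],loss="soft_l1",x_scale=[1,1,.01]);p=r.x
print(p,f(p).round(1))
lips=[toplane(C,c(203,190),116.5),toplane(C,c(222,325),116.5)]
for L in lips:
    d=L[:2]-p[:2];a=p[2];print("lip end top in balance",d@[np.cos(a),np.sin(a)],d@[-np.sin(a),np.cos(a)])
for k in(0,.08,.09,.1,.11):print(k,T(p,(50,85+k,106.5)) if k==0 else T(p,(50,85+1000*k,106.5)).round(0), proj(C,T(p,(50,85+1000*k,106.5))).round(1))
print("tare",T(p,(-85,45,71)),"scene px",[proj(cam("scene"),T(p,P)).round() for P in((-85,45,59),(-85,-45,59))])
np.save("p.npy",p)
E
python3 fit.py
```

```text
[ 290  215   55   72 1541] [318.78001298 245.34847502]
[435 215   9  70 316] [439.29113924 249.43670886]
[261 223  21  21 331] [271.03625378 233.03625378]
[227 231  19  20 305] [235.98360656 240.69508197]
[225 253  59  33 883] [251.91619479 270.99773499]
[ 5.61142463e+02 -8.02973460e+01  2.21314625e-01] [ 0.2 -0.6  0.3 -0.3 -1.5  0.2  0.8  1.3 -1.2 -3.6  0.6  1.3]
lip end top in balance 97.04011758441311 149.58312699044603
lip end top in balance -11.913968319160638 153.47906538922715
0 [591.26439693  13.60509854 106.5       ] [208.1 187.4]
0.08 [574.  92. 106.] [175.1 194. ]
0.09 [572. 101. 106.] [171.  194.8]
0.1 [569. 111. 106.] [166.8 195.7]
0.11 [567. 121. 106.] [162.7 196.5]
tare [468.33758022 -55.05346053  71.        ] scene px [array([243., 180.]), array([212., 193.])]
```

>>> jog_arm([
  [0,[-0.85,-0.7,0],[0,0,-1]],
  [0,[-0.8,-0.8,0],[0,0,-1]],
  [0,[-0.7,-0.85,0],[0,0,-1]],
  [0,[-0.6,-0.9,0],[0,0,-1]],
  [0,[-0.5,-0.95,0],[0,0,-1]],
])

```text
time: 1.47
tool_pos: [365.0, 536.3, 229.8]
eef_rot: [-0.001, -0.057, 0.998, 0.002]
contact_force: [1.3, 0.2, 0.3]
grip_width: 25.5
```

>>> jog_arm([
  [0,[-0.4,-1,0],[0,0,-1]],
  [0,[-0.25,-1,0],[0,0,-0.3]],
  [0,[-0.25,-1,0],[0,0,0]],
  [0,[-0.25,-1,0],[0,0,0]],
  [0,[-0.25,-1,0],[0,0,0]],
])

```text
time: 1.88
tool_pos: [430.1, 415.8, 229.9]
eef_rot: [-0.0, -0.133, 0.991, 0.002]
contact_force: [-0.1, -0.3, 0.5]
grip_width: 0.1
```

>>> jog_arm([
  [0,[-0.25,-1,0],[0,0,0]],
  [0,[-0.25,-1,0],[0,0,0]],
  [0,[-0.25,-1,0],[0,0,0]],
  [0,[-0.25,-1,0],[0,0,0]],
  [0,[0,0,0],[0,0,0]],
])

```text
time: 2.3
tool_pos: [486.0, 315.3, 230.2]
eef_rot: [0.001, -0.129, 0.992, 0.001]
contact_force: [0.1, -0.5, -0.1]
grip_width: -0.3
```

```bash
cat >> h.py <<'E'
def st():
    s=bot.sense();p=np.load("p.npy");a=p[2];d=s["tool_pos"][:2]-p[:2];M=q(s["eef_rot"]).as_matrix()
    print("t",round(s["time"],2),"bal xy",(d@[np.cos(a),np.sin(a)]).round(1),(d@[-np.sin(a),np.cos(a)]).round(1),"pos",np.round(s["tool_pos"],1),"F",np.round(s["contact_force"],1),"w",round(s["grip_width"],1),
     "yaw tool y vs bal y deg",np.degrees(np.arctan2(M[1,1],M[0,1])-a-np.pi/2).round(1),"tilt",np.degrees(np.arccos(-M[2,2])).round(2))
E
python3 -c "
from h import *
st()"
```

```text
t 2.3 bal xy 13.6 402.5 pos [486.  315.3 230.2] F [ 0.1 -0.5 -0.1] w -0.3 yaw tool y vs bal y deg 2.2 tilt 0.16
```

>>> jog_arm([
  [0,[-0.3,-1,0],[0,0,0.35]],
  [0,[-0.3,-1,0],[0,0,0]],
  [0,[-0.3,-1,0.5],[0,0,0]],
  [0,[-0.3,-1,0.5],[0,0,0]],
  [0,[-0.3,-1,0.5],[0,0,0]],
])

```text
time: 2.72
tool_pos: [553.3, 204.7, 195.2]
eef_rot: [0.004, -0.113, 0.994, 0.004]
contact_force: [0.7, 0.7, -0.3]
grip_width: 0.3
```

>>> jog_arm([
  [0,[0,-1,0.5],[0,0,0]],
  [0,[0,-0.6,0.5],[0,0,0]],
  [0,[0,0,0.5],[0,0,0]],
  [0,[0,0,0.5],[0,0,0]],
  [0,[0,0,0],[0,0,0]],
])

```text
time: 3.13
tool_pos: [566.4, 157.0, 141.4]
eef_rot: [0.005, -0.108, 0.994, 0.003]
contact_force: [-0.3, 0.2, 0.4]
grip_width: -0.1
```

```bash
python3 -c "
from h import *
st()
C=cam('wrist');im=bot.read_camera('wrist')
for t,z in(('cover_lip',106.5),('tare_well',71)):
  for d in bot.pinpoint('wrist',t)[:2]: print(t,np.round(d['position']),d['confidence'],toplane(C,d['position'],z).round(1))
cv2.imwrite('pics/w1.png',im)"
```

```text
t 3.13 bal xy 57.2 230.4 pos [566.4 157.  141.4] F [-0.3  0.2  0.4] w -0.1 yaw tool y vs bal y deg -0.3 tilt 0.63
cover_lip [152. 209.] 0.67 [571.1  87.4 106.5]
```

View pics/w1.png

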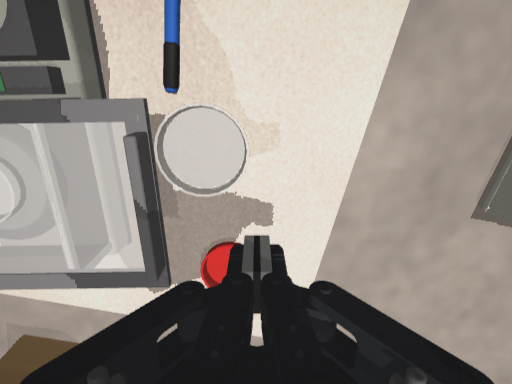

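The wrist picture shows the lip as the dark bar at about (140,210), in line with the fingers across its width. The free gap between it and the fingertips is about 50 mm. I'll descend and push.

>>> jog_arm([
  [0,[0.3,0,0.6],[0,0,0]],
  [0,[0,0,0.6],[0,0,0]],
  [0,[0,-0.2,0.3],[0,0,0]],
  [0,[0,0,0.1],[0,0,0]],
  [0,[0,0,0],[0,0,0]],
])

```text
time: 3.7
tool_pos: [564.2, 156.1, 107.8]
eef_rot: [0.011, -0.111, 0.994, 0.005]
contact_force: [0.2, 0.6, 0.2]
grip_width: 0.0
```

```bash
python3 -c "
from h import *
st()"
```

```text
t 3.7 bal xy 54.9 230.0 pos [564.2 156.1 107.8] F [0.2 0.6 0.2] w 0.0 yaw tool y vs bal y deg 0.1 tilt 1.35
```

>>> jog_arm([
  [0,[0.1,-0.6,0.2],[0,0,0]],
  [0,[0.1,-0.6,0.1],[0,0,0]],
  [0,[0,-0.6,0],[0,0,0]],
  [0,[0,-0.6,0],[0,0,0]],
  [0,[0,0,0],[0,0,0]],
])

```text
time: 4.12
tool_pos: [575.1, 95.6, 102.9]
eef_rot: [0.013, -0.113, 0.994, 0.006]
contact_force: [0.8, -0.3, 0.0]
grip_width: -0.4
```

```bash
cat >> h.py <<'E'
def lev():
    M=q(bot.sense()["eef_rot"]).as_matrix();v=M.T@np.array([0,0,-1.]);print("level turn units",(np.degrees(np.cross([0,0,1],v))/6).round(2))
E
python3 -c "
from h import *
st();lev()"
```

```text
t 4.12 bal xy 52.2 168.5 pos [575.1  95.6 102.9] F [ 0.8 -0.3  0. ] w -0.4 yaw tool y vs bal y deg 0.2 tilt 1.63
level turn units [ 0.08  0.26 -0.  ]
```

>>> jog_arm([
  [0,[0,-0.4,0],[0.1,0.25,0]],
  [0,[0,-0.6,0],[0,0,0]],
  [0,[0,-0.6,0],[0,0,0]],
  [0,[0,-0.4,0],[0,0,0]],
  [0,[0,0,0],[0,0,0]],
])

```text
time: 4.53
tool_pos: [586.6, 47.9, 105.1]
eef_rot: [0.001, -0.113, 0.994, 0.0]
contact_force: [0.3, -0.1, 0.2]
grip_width: -0.5
```

```bash
python3 -c "
from h import *
st();lev()"
```

```text
t 4.53 bal xy 52.9 119.5 pos [586.6  47.9 105.1] F [ 0.3 -0.1  0.2] w -0.5 yaw tool y vs bal y deg 0.3 tilt 0.13
level turn units [ 0.01  0.02 -0.  ]
```

>>> jog_arm([
  [0,[0,-0.4,0.1],[0,0,0]],
  [0,[0,-0.2,0],[0,0,0]],
  [0,[0,-0.15,0],[0,0,0]],
  [0,[0,-0.15,0],[0,0,0]],
])

```text
time: 4.87
tool_pos: [591.8, 28.6, 103.3]
eef_rot: [0.002, -0.114, 0.993, 0.002]
contact_force: [-5.7, 16.1, 1.1]
grip_width: -0.4
```

```bash
python3 -c "
from h import *
st()"
```

```text
t 4.87 bal xy 53.8 99.5 pos [591.8  28.6 103.3] F [-5.7 16.1  1.1] w -0.4 yaw tool y vs bal y deg 0.4 tilt 0.32
```

Contact force is 17 N at balance y 99.5, which is the 85 mm stop plus half the finger thickness, so the cover is at its stop. I'll hold briefly, back off and rise.

>>> jog_arm([
  [0,[0,-0.1,0],[0,0,0]],
  [0,[0,0,0],[0,0,0]],
  [0,[0,0.5,0],[0,0,0]],
  [0,[0,0.3,-0.5],[0,0,0]],
  [0,[0,0,-1],[0,0,0]],
])

```text
time: 5.28
tool_pos: [584.1, 50.4, 138.4]
eef_rot: [-0.002, -0.116, 0.993, 0.004]
contact_force: [0.4, 0.4, -0.2]
grip_width: 0.1
```

>>> jog_arm([
  [0,[0,0,-1],[0,0,0]],
  [0,[0,0,-1],[0,0,0]],
  [0,[1,-0.6,-0.3],[0,0,0]],
  [0,[1,-0.6,0],[0,0,0]],
  [0,[1,-0.6,0],[0,0,0]],
])

```text
time: 5.7
tool_pos: [525.9, -2.3, 206.9]
eef_rot: [0.004, -0.122, 0.993, 0.005]
contact_force: [0.7, -0.0, -0.1]
grip_width: 0.2
```

```bash
python3 -c "
from h import *
st();lev()
for n in('wrist','top'):
  C=cam(n);im=bot.read_camera(n)
  for t,z in(('cover_lip',106.5),('tare_well',71),('mode_well',71)):
    for d in bot.pinpoint(n,t)[:2]: print(n,t,np.round(d['position']),d['confidence'],toplane(C,d['position'],z).round(1))
  cv2.imwrite('pics/%s2.png'%n,im)
a=cv2.imread('pics/top2.png')[110:310,110:370];b=cv2.imread('pics/wrist2.png')
a=cv2.resize(a,(400,308));b=cv2.resize(b,(400,300));cv2.imwrite('pics/m2.png',np.vstack([a,b])[:600])"
```

```text
t 5.7 bal xy -17.2 83.8 pos [525.9  -2.3 206.9] F [ 0.7 -0.  -0.1] w 0.2 yaw tool y vs bal y deg 1.3 tilt 0.73
level turn units [ 0.08  0.09 -0.  ]
wrist tare_well [215. 108.] 0.97 [468.3 -54.7  71. ]
wrist mode_well [116. 103.] 0.68 [ 485.4 -143.8   71. ]
top tare_well [237. 239.] 0.95 [471.3 -57.5  71. ]
top mode_well [272. 231.] 0.82 [ 491.7 -143.3   71. ]
```

View pics/m2.png

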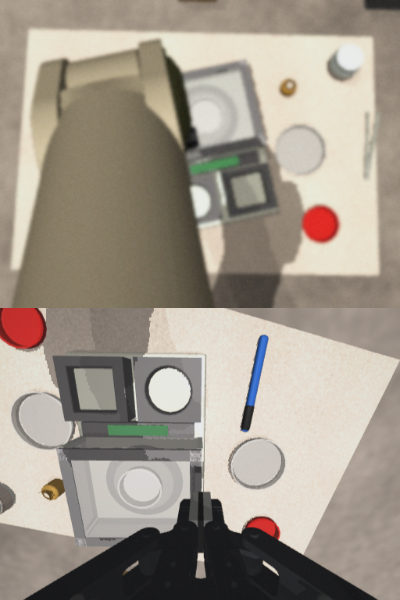

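The cover now sits flush over the box. The wrist detector puts the tare well at (468.3,-54.7), in agreement with the fit (468.3,-55.1). Next I'll go above it.

>>> jog_arm([
  [0,[0.9,-0.5,0],[0.1,0.1,0.2]],
  [0,[0.9,-0.5,0],[0,0,0]],
  [0,[0.9,-0.5,0.5],[0,0,0]],
  [0,[0,0,0.8],[0,0,0]],
  [0,[0,0,0.5],[0,0,0]],
])

```text
time: 6.52
tool_pos: [472.2, -51.3, 160.0]
eef_rot: [0.001, -0.114, 0.993, -0.0]
contact_force: [0.7, 0.9, 0.5]
grip_width: -0.1
```

```bash
python3 -c "
from h import *
st();lev()"
```

```text
t 6.52 bal xy -80.4 47.8 pos [472.2 -51.3 160. ] F [0.7 0.9 0.5] w -0.1 yaw tool y vs bal y deg 0.4 tilt 0.11
level turn units [-0.01  0.02  0.  ]
```

>>> jog_arm([
  [0,[0.2,-0.12,0.8],[0,0,0]],
  [0,[0,0,0.8],[0,0,0]],
  [0,[0,0,0.8],[0,0,0]],
  [0,[0,0,0.6],[0,0,0]],
  [0,[0,0,0],[0,0,0]],
])

```text
time: 6.93
tool_pos: [469.9, -53.1, 79.4]
eef_rot: [0.0, -0.116, 0.993, 0.0]
contact_force: [-0.1, 0.0, 0.4]
grip_width: -0.0
```

```bash
python3 -c "
from h import *
st();lev()
C=cam('wrist');im=bot.read_camera('wrist');cv2.imwrite('pics/w3.png',im)
print(proj(C,bot.sense()['tool_pos']))"
```

```text
t 6.93 bal xy -83.0 46.5 pos [469.9 -53.1  79.4] F [-0.1  0.   0.4] w -0.0 yaw tool y vs bal y deg 0.6 tilt 0.05
level turn units [ 0.    0.01 -0.  ]
[255.95666435 251.79612263]
```

View pics/w3.png

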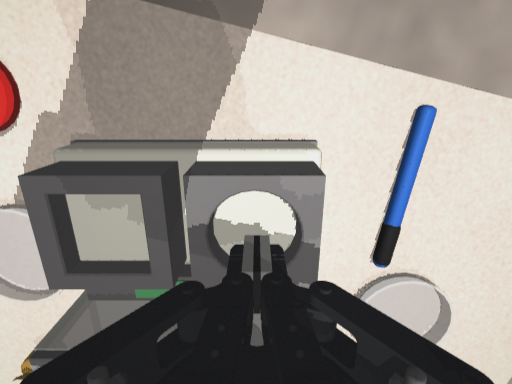

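The fingertips are at (257,250), centred sideways on the round well, whose mouth spans columns 208–300. I'll go in gently.

>>> jog_arm([
  [0,[0.08,-0.05,0.4],[0,0,0]],
  [0,[0,0,0.3],[0,0,0]],
  [0,[0,0,0.1],[0,0,0]],
  [0,[0,0,0],[0,0,0]],
])

```text
time: 7.32
tool_pos: [471.0, -53.4, 61.4]
eef_rot: [0.002, -0.117, 0.993, 0.0]
contact_force: [0.4, -1.1, 1.3]
grip_width: 0.2
```

>>> jog_arm([
  [0,[0,0,0.1],[0,0,0]],
  [0,[0,0,0.1],[0,0,0]],
])

```text
time: 7.48
tool_pos: [471.8, -53.2, 57.4]
eef_rot: [0.003, -0.117, 0.993, -0.0]
contact_force: [-2.0, 1.0, 2.2]
grip_width: -0.1
```

>>> jog_arm([
  [0,[0.05,0,0.12],[0,0,0]],
  [0,[0,0,0.1],[0,0,0]],
  [0,[0,0,0.05],[0,0,0]],
])

```text
time: 7.73
tool_pos: [471.8, -53.3, 53.3]
eef_rot: [0.005, -0.117, 0.993, -0.0]
contact_force: [-5.6, 1.5, 41.9]
grip_width: -0.0
```

>>> jog_arm([
  [0,[0,0,0.02],[0,0,0]],
  [0,[0,0,0.02],[0,0,0]],
  [0,[0,0,0.02],[0,0,0]],
  [0,[0,0,0.02],[0,0,0]],
  [0,[0,0,0.02],[0,0,0]],
])

```text
time: 8.15
tool_pos: [471.7, -53.2, 53.9]
eef_rot: [0.007, -0.117, 0.993, -0.001]
contact_force: [-2.7, 0.4, 14.8]
grip_width: -0.1
```

>>> jog_arm([
  [0,[0,0,0.02],[0,0,0]],
  [0,[0,0,0.02],[0,0,0]],
  [0,[0,0,0.02],[0,0,0]],
  [0,[0,0,0.02],[0,0,0]],
  [0,[0,0,0.02],[0,0,0]],
])

```text
time: 8.57
tool_pos: [471.7, -53.2, 53.9]
eef_rot: [0.008, -0.117, 0.993, -0.002]
contact_force: [-1.9, 1.8, 15.3]
grip_width: -0.1
```

The key has been held at its bottom stop (z 53.9, 15 N) for about 0.9 s. I'll hold a little longer and then lift straight out.

>>> jog_arm([
  [0,[0,0,0.02],[0,0,0]],
  [0,[0,0,0.02],[0,0,0]],
  [0,[0,0,-0.4],[0,0,0]],
  [0,[0,0,-0.6],[0,0,0]],
  [0,[0,0,-0.8],[0,0,0]],
])

```text
time: 8.98
tool_pos: [469.6, -53.1, 97.0]
eef_rot: [0.006, -0.117, 0.993, -0.002]
contact_force: [1.0, -0.7, 0.3]
grip_width: 0.1
```

>>> jog_arm([
  [0,[0,0,-1],[0,0,0]],
  [0,[0,0,-1],[0,0,0]],
  [0,[0,0,-1],[0,0,0]],
  [0,[0,0,-1],[0,0,0]],
  [0,[0.3,0,-1],[0,0,0]],
])

```text
time: 9.4
tool_pos: [459.8, -54.5, 224.8]
eef_rot: [0.003, -0.117, 0.993, -0.001]
contact_force: [0.6, -0.7, 0.0]
grip_width: -0.4
```

>>> jog_arm([
  [0,[0.3,1,-0.5],[0,0,0]],
  [0,[0,1,0],[0,0,0]],
  [0,[0,1,0],[0,0,0]],
  [0,[0,1,0],[0,0,0]],
  [0,[0,1,0],[0,0,0]],
])

```text
time: 9.82
tool_pos: [424.5, 62.8, 242.5]
eef_rot: [0.008, -0.11, 0.994, -0.002]
contact_force: [-0.1, -0.1, -0.4]
grip_width: -0.3
```

>>> jog_arm([
  [0,[0,1,0],[0,0,0]],
  [0,[0,1,0],[0,0,0]],
  [0,[0,1,0],[0,0,0]],
  [0,[0,1,0],[0,0,0]],
  [0,[0,0,0],[0,0,0]],
])

```text
time: 10.23
tool_pos: [399.8, 168.2, 241.4]
eef_rot: [0.008, -0.112, 0.994, -0.002]
contact_force: [0.1, 1.2, 0.3]
grip_width: 0.0
```

```bash
python3 -c "
from h import *
st()
p=np.load('p.npy')
for n in('top','scene'):
  im=bot.read_camera(n);cv2.imwrite('pics/%s4.png'%n,im);C=cam(n)
  for d in bot.pinpoint(n,'cover_lip')[:1]:
    v=toplane(C,d['position'],106.5)[:2]-p[:2];print(n,d['confidence'],v@[-np.sin(p[2]),np.cos(p[2])])
a=cv2.imread('pics/top4.png')[110:310,110:370];b=cv2.imread('pics/scene4.png')[140:300,100:420]
cv2.imwrite('pics/m4.png',np.vstack([cv2.resize(a,(430,330)),cv2.resize(b,(430,215))]))"
```

```text
t 10.23 bal xy -102.9 277.9 pos [399.8 168.2 241.4] F [0.1 1.2 0.3] w 0.0 yaw tool y vs bal y deg 0.1 tilt 0.96
top 0.7 89.52356055346125
scene 0.96 98.42456525999643
```

View pics/m4.png

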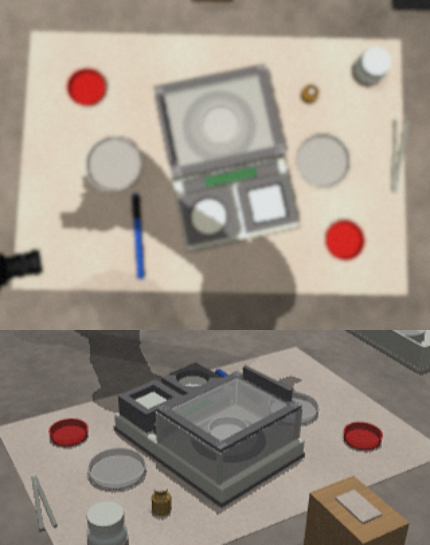

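The last pictures show the cover flush on the box, the keys up, the pan dish centred and the bystanders in place. The arm is clear of everything, so I'm handing in.

```bash
python3 -c "
from h import *
bot.close_job();st()"
```

```text
the job is handed in; nothing more can be done
the job is handed in; nothing more can be done
```

I shut the cover, pressed and held the tare key, lifted clear and handed the job in at about 10 s on the robot's clock. The hand-in gave no verdict.

- **Cover:** I pushed it by its lip with the closed fingers until the force rose to about 17 N. The fingers were then at balance y of about 99.5 mm, which fits the 85 mm stop plus half the finger thickness.
- **Tare key:** I pressed it down to TCP z of about 54 mm, which is its bottom stop. The first push peaked at about 42 N on the fingertips, far more than the key needs. It then held for about 1 s at about 15 N, and I lifted straight out.
- **Last checks:** The final top and scene pictures show the cover flush on the box and the dish centred on the pan. The mode key was never touched, and the bystanders appear where they were. The wrist force was about 1 N, which is sensor noise in free air.
- **One disagreement:** The lip detector put the lip at y of about 89.5 mm from the top camera and 98.4 mm from the scene camera, against 85 mm when shut. The scene detector also read about 10 mm high before the push, so I trusted the contact force and the pictures.

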